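# Turn the rocking stand on its drip tray until it stands firm

### The arm

A 6-joint arm with a two-finger parallel gripper is mounted at the origin on a cart in front of the work surface, level with it; the furniture and walls round the work are solid. World frame = base frame: x ahead of the robot, y to its left, z up, the work surface at z = 0. Lengths are in m, angles in degrees, forces in N, time in s.
With the tool pointing down it reaches from about 0.4 to 0.825 m from the base axis. Payload 7 kg.
Tool frame: the origin (TCP) lies midway between the tips of the shut fingers; the grasp point (between the pads) lies 19 mm behind it; z points along the fingers, y is the line along which they close (so a half turn about z gives the same grasp; the last joint's range is limited). The gripper opens to 88 mm and grips with 3 to 60 N. Pads are 19 mm wide; open, the fingers measure 130 mm over their backs; the gripper's body (78 mm by 193 mm) begins 47 mm behind the grasp point.
Start: joints at [-50.529, 20.546, 0.682, 0, -70.136, -16.507], TCP at [0.263, -0.621, 0.227] pointing down, gripper open.
Joint ranges: [-176.03, 176.03], [-82.01, 121.73], [-58.28, 71.71], [-173.87, 95.51], [-174.79, -0.11], [-173.66, 173.66]. Speed limits (degrees/s): [136.94, 136.94, 172.46, 180, 180, 180].

### API

Orientations are given as [roll, pitch, yaw] about the fixed x, y, z axes, in that order (R = Rz(yaw) Ry(pitch) Rx(roll)).
In Python, from plant import ctrl gives the robot as it stands.
- The arm moves only by the tool arm_command, never from a script. Its argument "steps" is a list of rows, each an object with "translation": the shift along the tool's x, y, z in mm, a list of three; "rotation": the turn, a rotation vector about the tool's x, y, z in units of 5 degrees (1.0 is 5 degrees), a list of three; "claw": the finger opening in mm, from 0 to 87.6. In form: [{"translation": [x, y, z], "rotation": [rx, ry, rz], "claw": claw}, ...]. A call has 1 to 5 rows; each row is the pose to reach, as a shift and turn from the pose commanded when the call began, along the tool's axes at that moment; what a row does not reach only later rows make up. A row lasts 1/10 s, in which the tool goes at most 50 mm and 8.59 degrees, less where a joint would pass 70% of its speed; a pose out of reach is approached as far as the arm can. A call with a gripper value outside its range is refused whole. The fingers move at their own pace and stop on an object; the grip force is fixed at half the most. Time passes only in rows, so rows that repeat a pose let the fingers close. It gives the time, the measured TCP pose, the force, the opening and the grip force at its end, in the units of the state.
- ctrl.get_obs(): the state, without advancing time (a new reading comes with each control period).
- ctrl.snapshot(name): name is "scene" or "top" or "wrist"; returns (picture, depth): 400x640x3 uint8, red, green, blue; 400x640 float32, m along the optical axis (not along the pixel's ray), 0 where there is no reading.
- ctrl.calibration(name): a dict with "vertical_fov" (degrees; the focal length in pixels is half the picture's height over the tangent of half this angle, whatever the lens; pixels are square), "cx", "cy" (the principal point, pixels), "k1" (the pictures are not rectified: a ray, as slopes to the right and down, at radius r is drawn at 1 + k1 r^2 times it, then the intrinsics apply), "rvec" (rotation vector, rad) and "tvec" (3), from world to camera coordinates, as OpenCV has them; the wrist camera has in their place "hand_eye" (4x4, takes a point from camera to tool coordinates, whose origin is the TCP and whose axes are the flange's). Camera axes: x right, y down, z forward; pixel columns grow to the right and rows downward; lengths in m; the calibration is good to about 2 mm. A picture is of the moment at which its call begins: read the wrist's pose just before it. calibration takes no time and is no camera call.
- ctrl.close_job(): hands the job in; it is judged then, once.
The state is a dict: "clock": time; "joint_pos": joint angles; "qvel": joint speeds; "tau": joint torques, N m; "tool_pos": TCP position; "orientation": TCP orientation; "force": force on the tool from outside, world axes, zero at the start; "moment": the same for the moment, N m; "opening": finger opening in m; "gripper_force": force on a finger pad.
Only numpy, scipy, OpenCV 4.12 (cv2) and the standard library are available. Lean on these libraries where they do the work, as an engineer would, in place of code of your own. Each camera call takes 0.05 s, during which the arm holds its last target. There are 200 camera calls.

### The job

The footed stand rocks because its two long feet are not in the channel of the draining insert. Turn it on its tray until both long feet drop into the channel, so that all four feet touch and it stands level and firm in the middle of the tray, then let go. Do not tip it over or lift it away from the tray, and leave the things around it where they are.

Things in the scene. Friction and masses are not known exactly. Their poses are not given: they have to be found in the camera images.
- stand_center (a point): Footed stand, loose, 0.36 to 0.59 kg: a round metal plate 156 mm across on four feet, with an upright black grip bar in its middle; 108 mm high. This point is on its axis, half-way up: 54 mm above the long feet's soles. z is up when level; the bar and the two long feet lie along x. A half turn makes no difference. At the start it leans about 0.165 rad, its feet centred within 10 mm of the tray's centre
- grip_bar (a point): Middle of the stand's grip bar, on its axis, 38 mm above stand_center, same axes. The bar is 80 mm long (x), 16 mm thick (y) and rises 60 mm above the plate, from 44 mm below this point to 16 mm above it; made to be grasped from above across its thickness
- long_foot (a point): Sole of one of the two long feet, 60 mm from the stand's axis at +x (the other is at -x), 54 mm below stand_center when level. All feet are knobs 22 mm across with round soles. On a flat surface the stand rocks on these two feet
- short_foot (a point): Sole of one of the two short feet, 60 mm from the stand's axis at +y (the other is at -y); it ends 10 mm higher than the long feet
- tray_center (a point): Round metal drip tray, 238 mm across, fixed to the worktable: centre of its underside, at worktable height. Its floor is 8 mm, its rim 23 mm above this point. With the stand firm, stand_center is 62 mm above it; with the long feet level on the insert's top, 72 mm
- insert_top (a point): Centre of the grey round draining insert, fixed in the tray: level with its flat top, 18 mm above tray_center. A straight channel crosses the whole insert through this centre: 28 mm wide, 36 mm at its bevelled top, 10 mm deep. Its direction varies and is NOT given by this frame: see it in pictures or find it by touch. It is 0.5 to 1.57 rad, either way, from the stand's starting x axis
- jar_center (a point): Spice jar with black cap, 45 mm across, 105 mm tall, standing near the tray; its centre. A bystander.
- ramekin_center (a point): White ramekin, 109 mm across, 48 mm tall, standing near the tray; its centre. A bystander.
- shaker_center (a point): Salt shaker, 44 mm across, 90 mm tall, standing near the tray; its centre. A bystander.
There are look-alikes about, which are no part of the job. Leave any orange look-alike of the part that bears stand_center alone.

How it is judged:
By the outcome, as a careful person would: the job done as asked, in the order asked, and still so for the second after the job is handed in, with the robot touching nothing.
It also fails if it takes over 51 s, if anything falls off the work surface, if the arm or the gripper's body presses on something with over 40 N, if the wrist force passes 120 N, or if a joint passes its speed limit or range.

## Working session

There is one attempt and no reset: what is moved stays moved. The work goes in short steps, Python scripts to look and compute and a tool call to move; the robot and the scene stay as the last step left them, time stands still between calls to the robot, and variables do not carry over. Pictures are saved under pics/ and viewed, at most 10 in all, crops included, and the job is handed in when it is done.

Besides the shell and the picture viewer there is one more tool, called after "Emit:" in YAML: its name, and indented under it one key for each argument. arm_command: Moves the arm, as the interface text tells. Its arguments: {"type":"object","properties":{"steps":{"type":"array"}},"required":["steps"]}

```bash
mkdir -p pics; cat > h.py <<'E'
import numpy as np, cv2
from plant import ctrl
from scipy.spatial.transform import Rotation as R
def cam(n):
    c=ctrl.calibration(n); f=200/np.tan(np.radians(c["vertical_fov"])/2)
    if "hand_eye" in c:
        o=ctrl.get_obs(); T=np.eye(4); T[:3,:3]=R.from_euler('xyz',o["orientation"],degrees=True).as_matrix(); T[:3,3]=o["tool_pos"]
        T=T@np.array(c["hand_eye"])
    else:
        M=R.from_rotvec(np.ravel(c["rvec"])).as_matrix(); T=np.eye(4); T[:3,:3]=M.T; T[:3,3]=-M.T@np.ravel(c["tvec"])
    return c,f,T
def slopes(C,uv):
    c,f,T=C; d=(np.atleast_2d(uv).astype(float)-[c["cx"],c["cy"]])/f; s=d.copy()
    for _ in range(20): s=d/(1+c["k1"]*(s**2).sum(1,keepdims=True))
    return s
def onplane(C,uv,z):
    s=slopes(C,uv);T=C[2]; r=np.c_[s,np.ones(len(s))]@T[:3,:3].T
    return T[:3,3]+r*((z-T[2,3])/r[:,2])[:,None]
def atdepth(C,uv,d):
    s=slopes(C,uv);T=C[2]; return T[:3,3]+(np.c_[s,np.ones(len(s))]*np.ravel(d)[:,None])@T[:3,:3].T
E
python3 - <<'E'
from h import *
ims=[]
for n in("scene","top"):
    C=cam(n);p,d=ctrl.snapshot(n);np.savez(n,p=p,d=d);cv2.imwrite(f"pics/{n}.png",p[:,:,::-1]);print(n,C[2].round(3),C[1],C[0]["k1"])
print(ctrl.get_obs())
E
```

```text
scene [[-0.596 -0.583  0.552 -0.099]
 [-0.803  0.443 -0.399  0.545]
 [-0.012 -0.681 -0.732  1.027]
 [ 0.     0.     0.     1.   ]] 427.00661207118776 0.03217271866029452
top [[ 0.029 -0.983  0.182  0.323]
 [-0.999 -0.033 -0.019  0.067]
 [ 0.025 -0.181 -0.983  1.494]
 [ 0.     0.     0.     1.   ]] 519.3172069108688 -0.003999202086310417
{'clock': 0.1, 'joint_pos': array([-5.05304831e+01,  2.05859741e+01,  6.38958831e-01, -1.80058256e-02,
       -7.01379689e+01, -1.65066249e+01]), 'qvel': array([ 0.05708405,  0.07208825,  0.07302925,  0.02618203, -0.01108008,
       -0.05714846]), 'tau': array([-2.66869734e-03, -5.84161627e+01,  2.93753636e+01,  7.01552063e+00,
        1.02051330e-02, -6.10139523e-05]), 'tool_pos': array([ 0.26313337, -0.62110677,  0.22573038]), 'orientation': array([ 1.79913708e+02, -7.91842882e-03, -1.57043232e+02]), 'force': array([ 0.33108681, -0.01398305,  0.17959357]), 'moment': array([ 0.02888152, -0.00655856, -0.03172211]), 'gripper_force': 0.0, 'opening': 0.08733042352896071}
```

View pics/top.png

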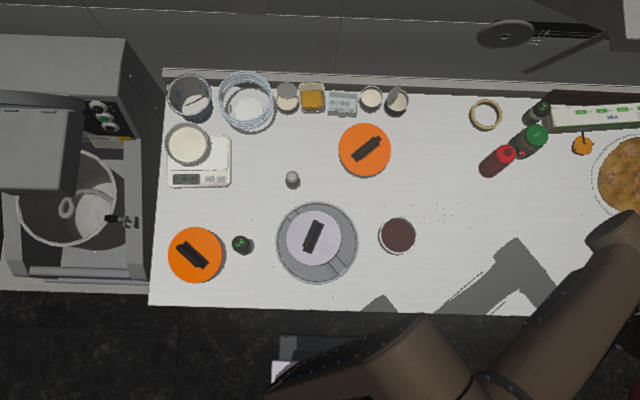

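View pics/scene.png

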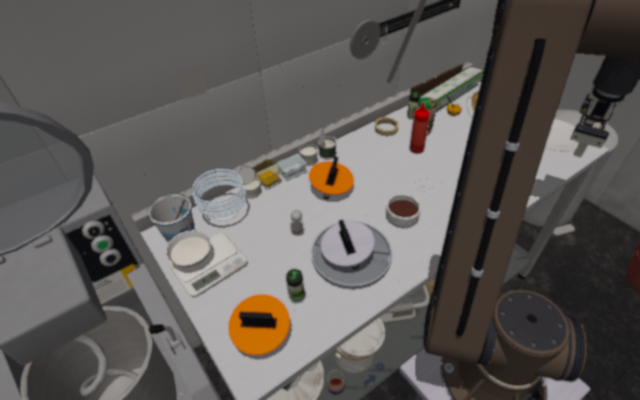

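The top view shows the tray centred near (317,242), with the stand's bar running from (307,250) to (320,221). Channel lines are visible at about (345,268). The jar is at (241,244), the shaker at (292,179) and the ramekin at (397,235).

```bash
python3 - <<'E'
from h import *
z=np.load("top.npz");p,d=z["p"],z["d"];C=cam("top")
a=cv2.resize(p[195:290,267:367],None,fx=5,fy=5,interpolation=cv2.INTER_CUBIC)
z2=np.load("scene.npz");b=cv2.resize(z2["p"][210:290,305:400],None,fx=3.1,fy=3.1,interpolation=cv2.INTER_CUBIC)
o=np.zeros((500,800,3),np.uint8);o[:475,:500]=a;o[:b.shape[0],502:502+b.shape[1]]=b
cv2.imwrite("pics/zoom.png",o[:,:,::-1])
v,u=np.mgrid[195:290,267:367];uv=np.c_[u.ravel(),v.ravel()];P=atdepth(C,uv,d[195:290,267:367]);
ok=d[195:290,267:367].ravel()>0;g=p[195:290,267:367].reshape(-1,3).astype(int)
dark=ok&(g.max(1)<70)&(P[:,2]>.06);Q=P[dark];print("bar n",dark.sum(),Q.mean(0),Q[:,2].min(),Q[:,2].max())
c=Q.mean(0);U,S,V=np.linalg.svd(Q-c);print("axes",V,S/np.sqrt(len(Q)))
# plate: plane fit
r=np.hypot(P[:,0]-c[0],P[:,1]-c[1])
pl=ok&(r<.085)&(g.min(1)>120)&(P[:,2]>.045)
Q=P[pl];A=np.c_[Q[:,:2]-c[:2],np.ones(len(Q))]
for _ in range(4):
    k=np.linalg.lstsq(A,Q[:,2],rcond=None)[0];e=abs(A@k-Q[:,2]);m=e<.006;A,Q=A[m],Q[m]
print("plate",k,len(Q),Q.mean(0))
rim=ok&(r>.1)&(r<.135)&(P[:,2]>.012)&(P[:,2]<.04)
q=P[rim,:2];print("rim pts",rim.sum(),cv2.minEnclosingCircle(q.astype(np.float32)))
E
```

```text
bar n 321 [0.48820794 0.06089282 0.10641511] 0.0670039065154453 0.13069348109171397
axes [[-0.91038753  0.3040337  -0.28063865]
 [ 0.16274828 -0.36046323 -0.91846571]
 [ 0.38040445  0.88183319 -0.27868026]] [0.0238915  0.02173779 0.00440532]
plate [-0.0599133  -0.15242211  0.06461068] 1900 [0.48839535 0.05607587 0.06533366]
rim pts 1361 ((0.49537351727485657, 0.04937329143285751), 0.13159506022930145)
```

View pics/zoom.png

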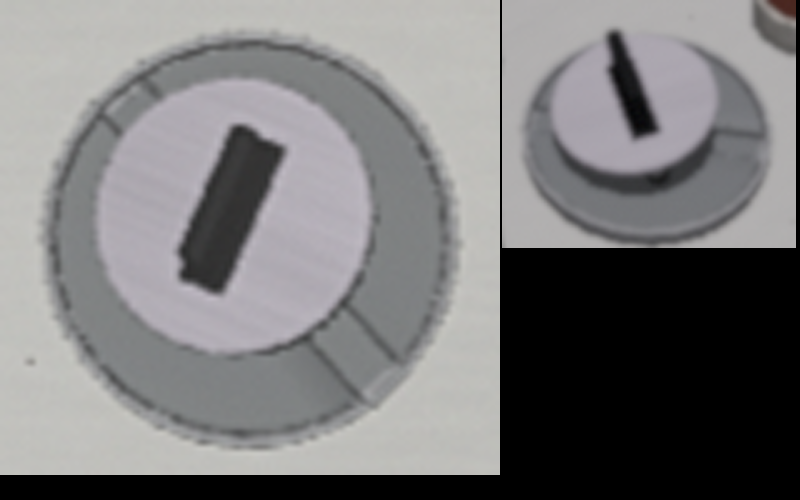

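The zoom shows the channel running from upper left (~(122,95) zoomed) to lower right (~(387,385)). The bar goes from upper right to lower left, and the stand leans to the left.

```bash
python3 - <<'E'
from h import *
C=cam("top")
def w(pts,z): return onplane(C,np.array(pts,float)/5+[267-.4,195-.4],z)[:,:2]
e=w([(345,300),(398,360),(310,340),(375,405),(140,75),(160,98),(105,113),(122,135)],.018);print(e.round(4))
L1=np.array([e[0],e[1],e[4],e[5]]);L2=np.array([e[2],e[3],e[6],e[7]])
for L in(L1,L2):
    c=L.mean(0);V=np.linalg.svd(L-c)[2][0];print(c,np.degrees(np.arctan2(V[1],V[0]))%180,np.linalg.norm(L[2]-L[1]))
z=np.load("top.npz");p=z["p"];print("tray ellipse guess",w([(252,240),(252,30),(252,450),(42,240),(461,240)],.023))
o=ctrl.get_obs();print(o["tool_pos"],o["orientation"])
n=np.array([.06,.152,1]);n/=np.linalg.norm(n);print("n",n)
for nm,uv,zz in(("jar",(241,240),.105),("ramekin",(397,233),.048),("shaker",(292,175),.09)):print(nm,onplane(C,uv,zz))
E
```

```text
[[ 0.4484 -0.0077]
 [ 0.4154 -0.0385]
 [ 0.4252  0.0116]
 [ 0.3898 -0.026 ]
 [ 0.5741  0.1136]
 [ 0.5611  0.1016]
 [ 0.5513  0.1328]
 [ 0.5389  0.1226]]
[0.49975755 0.04226042] 43.89341005050993 0.21982284039943897
[0.47628651 0.06025116] 44.48848075446825 0.22656882952570218
tray ellipse guess [[ 0.48035745  0.04626886]
 [ 0.60172358  0.04997536]
 [ 0.36248505  0.04266965]
 [ 0.47657277  0.16529239]
 [ 0.48413336 -0.07266227]]
[ 0.26313337 -0.62110677  0.22573038] [ 1.79913708e+02 -7.91842882e-03 -1.57043232e+02]
n [0.05921458 0.15001026 0.9869096 ]
jar [[0.47206733 0.25084795 0.105     ]]
ramekin [[ 0.5118787  -0.17749013  0.048     ]]
shaker [[0.6588905  0.12224055 0.09      ]]
```

```bash
cat >> h.py <<'E'
def down(yaw,n=(0,0,1)):
    z=-np.array(n,float)/np.linalg.norm(n); x=np.array([np.cos(np.radians(yaw)),np.sin(np.radians(yaw)),0]); x-=z*(x@z); x/=np.linalg.norm(x)
    return np.c_[x,np.cross(z,x),z]
def delta(p,M,p0=None,M0=None):
    o=ctrl.get_obs()
    if M0 is None: p0,M0=np.array(o["tool_pos"]),R.from_euler('xyz',o["orientation"],degrees=True).as_matrix()
    return (M0.T@(np.array(p)-p0)*1000).round(1),(R.from_matrix(M0.T@M).as_rotvec(degrees=True)/5).round(2)
E
python3 - <<'E'
from h import *
n=[.06,.152,1];M=down(158.6,n);nn=np.array(n)/np.linalg.norm(n)
h=np.array([.4908,.063,.109])+nn*.081
print(h,delta(h,M)); o=ctrl.get_obs()
M0=R.from_euler('xyz',o["orientation"],degrees=True).as_matrix()
print(delta([h[0],h[1],.226],M0))
print(delta(h,M,np.array([h[0],h[1],.226]),M0))
E
```

```text
[0.49559638 0.07515083 0.18893968] (array([-485.6,  550.4,   37.6]), array([1.78, 0.71, 8.85]))
(array([-4.856e+02,  5.504e+02,  5.000e-01]), array([0., 0., 0.]))
(array([-0. , -0.1, 37.1]), array([1.78, 0.71, 8.85]))
```

Emit:
arm_command:
  steps:
    - {"translation": [-25,28,0],"rotation": [0,0,0],"claw": 87}
    - {"translation": [-57,65,0],"rotation": [0,0,0],"claw": 87}
    - {"translation": [-89,101,0],"rotation": [0,0,0],"claw": 87}
    - {"translation": [-121,137,0],"rotation": [0,0,0],"claw": 87}
    - {"translation": [-153,174,0],"rotation": [0,0,0],"claw": 87}

```text
clock: 0.6
tool_pos: [0.3363, -0.3998, 0.2262]
orientation: [180.0, -0.0, -157.1]
force: [2.1, -0.5, 0.2]
opening: 0.0871
gripper_force: 0.0
```

Emit:
arm_command:
  steps:
    - {"translation": [-32,36,0],"rotation": [0,0,0],"claw": 87}
    - {"translation": [-64,73,0],"rotation": [0,0,0],"claw": 87}
    - {"translation": [-96,109,0],"rotation": [0,0,0],"claw": 87}
    - {"translation": [-128,145,0],"rotation": [0,0,0],"claw": 87}
    - {"translation": [-160,181,0],"rotation": [0,0,0],"claw": 87}

```text
clock: 1.1
tool_pos: [0.413, -0.1706, 0.2266]
orientation: [-180.0, 0.0, -157.0]
force: [1.6, -0.6, 1.2]
opening: 0.087
gripper_force: 0.0
```

Emit:
arm_command:
  steps:
    - {"translation": [-32,36,0],"rotation": [0,0,0],"claw": 87}
    - {"translation": [-64,73,0],"rotation": [0,0,0],"claw": 87}
    - {"translation": [-96,109,0],"rotation": [0,0,0],"claw": 87}
    - {"translation": [-128,145,0],"rotation": [0,0,0],"claw": 87}
    - {"translation": [-155,176,0],"rotation": [0,0,0],"claw": 87}

```text
clock: 1.6
tool_pos: [0.4872, 0.0524, 0.2265]
orientation: [180.0, 0.0, -157.0]
force: [0.4, -0.4, -0.4]
opening: 0.0869
gripper_force: 0.0
```

Emit:
arm_command:
  steps:
    - {"translation": [-10,12,0],"rotation": [0.3,0.1,1.5],"claw": 87}
    - {"translation": [-17,19,10],"rotation": [0.6,0.25,3],"claw": 87}
    - {"translation": [-17,19,20],"rotation": [1,0.4,5],"claw": 87}
    - {"translation": [-17,19,30],"rotation": [1.4,0.55,7],"claw": 87}
    - {"translation": [-17,19,37],"rotation": [1.78,0.7,8.6],"claw": 87}

```text
clock: 2.1
tool_pos: [0.4947, 0.0741, 0.1887]
orientation: [-171.2, -0.2, 162.4]
force: [-0.0, 0.3, 0.2]
opening: 0.0866
gripper_force: 0.0
```

```bash
python3 - <<'E'
from h import *
o=ctrl.get_obs();print(o["clock"],o["tool_pos"],o["orientation"],o["joint_pos"],o["force"])
n=[.06,.152,1];M=down(158.6,n);nn=np.array(n)/np.linalg.norm(n)
h=np.array([.4908,.063,.109])+nn*.081
print(delta(h,M))
C=cam("wrist");p,d=ctrl.snapshot("wrist");np.savez("w1",p=p,d=d,T=C[2]);cv2.imwrite("pics/w1.png",p[:,:,::-1])
v,u=np.mgrid[0:400,0:640];P=atdepth(C,np.c_[u.ravel(),v.ravel()],d);g=p.reshape(-1,3).astype(int)
m=(d.ravel()>0)&(g.max(1)<70)&(P[:,2]>.075)&(P[:,2]<.14)&(np.hypot(P[:,0]-.488,P[:,1]-.06)<.06)
Q=P[m];print(m.sum(),Q.mean(0),Q.min(0),Q.max(0));t=Q[Q[:,2]>.115];c=t.mean(0);V=np.linalg.svd(t-c)[2];print("top",c,V[0],V[2])
E
```

```text
2.1 [0.49467278 0.0740996  0.18870103] [-171.19547714   -0.21419287  162.38642948] [  35.21490914    8.74803954  -23.46651599    5.66713311  -65.05632839
 -145.53015962] [-0.04118256  0.28363268  0.17903602]
(array([-0.6,  1.2, -0.4]), array([0.09, 0.08, 0.75]))
2413 [0.48576165 0.06701084 0.12182116] [0.45080222 0.04030154 0.07585535] [0.52844606 0.08498746 0.12689919]
top [0.48818773 0.06648289 0.12381041] [ 0.92996389 -0.36752664  0.00955673] [0.04567545 0.14128855 0.9889142 ]
```

View pics/w1.png

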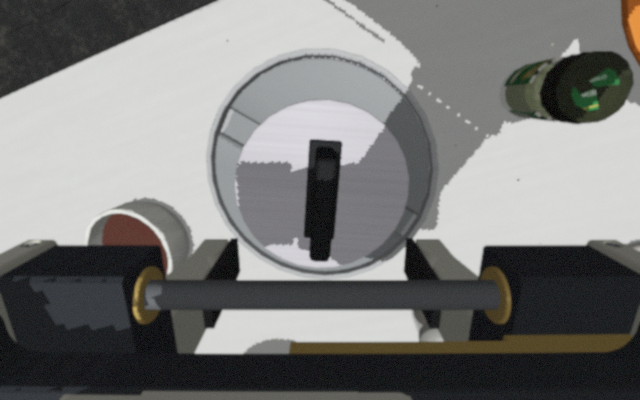

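The wrist view shows the bar from (325,142) to (320,258), upright between the open fingers. The jar (570,85) and ramekin (140,235) are clear of the gripper.

```bash
python3 - <<'E'
from h import *
n=[.06,.152,1];M=down(158.5,n);nn=np.array(n)/np.linalg.norm(n)
print(delta(np.array([.4890,.0637,.109])-nn*.019,M))
E
```

```text
(array([ 1.9,  0.5, 98.3]), array([0.06, 0.06, 0.67]))
```

Emit:
arm_command:
  steps:
    - {"translation": [1.9,0.5,20],"rotation": [0.06,0.06,0.67],"claw": 60}
    - {"translation": [1.9,0.5,50],"rotation": [0.06,0.06,0.67],"claw": 60}
    - {"translation": [1.9,0.5,75],"rotation": [0.06,0.06,0.67],"claw": 60}
    - {"translation": [1.9,0.5,92],"rotation": [0.06,0.06,0.67],"claw": 50}
    - {"translation": [1.9,0.5,98],"rotation": [0.06,0.06,0.67],"claw": 40}

```text
clock: 2.65
tool_pos: [0.4878, 0.0603, 0.0911]
orientation: [-170.9, -0.1, 159.5]
force: [-0.3, -0.9, -0.2]
opening: 0.0526
gripper_force: 0.0
```

Emit:
arm_command:
  steps:
    - {"translation": [0,0,0],"rotation": [0,0,0],"claw": 26}
    - {"translation": [0,0,0],"rotation": [0,0,0],"claw": 22}
    - {"translation": [0,0,0],"rotation": [0,0,0],"claw": 20}
    - {"translation": [0,0,0],"rotation": [0,0,0],"claw": 18}
    - {"translation": [0,0,0],"rotation": [0,0,0],"claw": 16}

```text
clock: 3.15
tool_pos: [0.4892, 0.0614, 0.0931]
orientation: [-171.1, 0.0, 159.4]
force: [0.9, -0.3, 0.2]
opening: 0.0173
gripper_force: 0.0
```

Emit:
arm_command:
  steps:
    - {"translation": [0,0,0],"rotation": [0,0,0],"claw": 12}
    - {"translation": [0,0,0],"rotation": [0,0,0],"claw": 8}
    - {"translation": [0,0,0],"rotation": [0,0,0],"claw": 5}
    - {"translation": [0,0,0],"rotation": [0,0,0],"claw": 5}
    - {"translation": [0,0,0],"rotation": [0,0,0],"claw": 5}

```text
clock: 3.65
tool_pos: [0.4892, 0.0615, 0.0931]
orientation: [-171.0, 0.0, 159.4]
force: [-1.9, 1.6, 5.8]
opening: 0.0155
gripper_force: 29.9
```

```bash
python3 - <<'E'
from h import *
M=down(159.4);p=np.array([.484,.049,.0945]);print(delta(p,M))
o=ctrl.get_obs();p0,M0=np.array(o["tool_pos"]),R.from_euler('xyz',o["orientation"],degrees=True).as_matrix()
for k in(.25,.5,.75): # arc about the feet line
    n=np.array([.06,.152,1/(1-k)])if k<1 else 0;n=n/np.linalg.norm(n)
    print(delta(np.array([.484,.049,.018])+.0762*n+[0,0,.0005],down(159.4,n)))
print(delta([.483,.0473,.0945],down(224.3),p,M))
E
```

```text
(array([  0.5, -13.6,   0.7]), array([-1.79,  0.01, -0.  ]))
(array([ 0.4, -4.4, -0.4]), array([-0.39,  0.03, -0.  ]))
(array([ 0.4, -7.4, -0.2]), array([-0.86,  0.02, -0.  ]))
(array([  0.5, -10.5,   0.1]), array([-1.32,  0.02, -0.  ]))
(array([ 0.3, -1.9,  0. ]), array([  0.  ,   0.  , -12.98]))
```

Emit:
arm_command:
  steps:
    - {"translation": [0,-3,-0.4],"rotation": [-0.36,0,0],"claw": 5}
    - {"translation": [0.2,-6,-0.3],"rotation": [-0.8,0,0],"claw": 5}
    - {"translation": [0.4,-9.5,-0.1],"rotation": [-1.25,0,0],"claw": 5}
    - {"translation": [0.5,-13,0.5],"rotation": [-1.79,0,0],"claw": 5}
    - {"translation": [0.5,-13,0.5],"rotation": [-1.79,0,0],"claw": 5}

```text
clock: 4.15
tool_pos: [0.4832, 0.0484, 0.0942]
orientation: [179.9, 0.0, 159.2]
force: [-0.4, 0.8, -0.6]
opening: 0.016
gripper_force: 29.9
```

```bash
python3 - <<'E'
from h import *
o=ctrl.get_obs();print(o)
print(delta([.483,.0473,.0945],down(224.3)))
C=cam("top");p,d=ctrl.snapshot("top");S=cam("scene");q,_=ctrl.snapshot("scene")
a=cv2.resize(p[180:300,257:377],None,fx=3.3,fy=3.3);b=cv2.resize(q[190:310,280:400],None,fx=3.3,fy=3.3)
cv2.imwrite("pics/lvl.png",np.hstack([a,b])[:,:,::-1])
E
```

```text
{'clock': 4.15, 'joint_pos': array([ 2.89363389e+01,  1.04176258e+01, -3.29095978e+01, -6.79492733e-02,
       -4.66075533e+01, -1.39642417e+02]), 'qvel': array([ 1.248767  ,  1.15910198,  0.6572352 ,  2.49411729, -1.72818609,
       -3.63839743]), 'tau': array([ -0.92745256, -38.45492005,  23.00698042,   5.33287436,
         0.22387368,   0.67203982]), 'tool_pos': array([0.48322624, 0.04836718, 0.09417142]), 'orientation': array([1.79918306e+02, 4.55646255e-03, 1.59247266e+02]), 'force': array([-0.3720314 ,  0.80309669, -0.59799573]), 'moment': array([0.26987963, 0.35540967, 0.02613546]), 'gripper_force': 29.94798570871353, 'opening': 0.016010137514336335}
(array([-0.2, -1.1, -0.3]), array([ 1.000e-02,  1.000e-02, -1.301e+01]))
```

View pics/lvl.png

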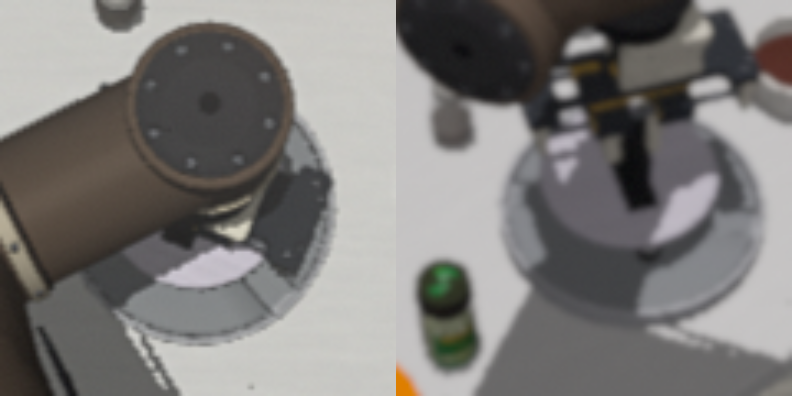

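The stand is now upright in the gripper, level on its long feet, with the jar and the shaker untouched. Next I turn it.

Emit:
arm_command:
  steps:
    - {"translation": [0,0,0],"rotation": [0,0,-0.7],"claw": 5}
    - {"translation": [0,-0.3,0],"rotation": [0,0,-1.6],"claw": 5}
    - {"translation": [0,-0.5,0],"rotation": [0,0,-2.6],"claw": 5}
    - {"translation": [0,-0.7,0],"rotation": [0,0,-3.6],"claw": 5}
    - {"translation": [0,-0.9,0],"rotation": [0,0,-4.5],"claw": 5}

```text
clock: 4.75
tool_pos: [0.4836, 0.0482, 0.094]
orientation: [-179.9, -0.0, -177.9]
force: [-0.8, -1.9, 0.3]
opening: 0.0158
gripper_force: 29.9
```

Emit:
arm_command:
  steps:
    - {"translation": [0,0,0],"rotation": [0,0,-1],"claw": 5}
    - {"translation": [0,0,0],"rotation": [0,0,-2],"claw": 5}
    - {"translation": [0,0,0],"rotation": [0,0,-3],"claw": 5}
    - {"translation": [0,0,0],"rotation": [0,0,-4],"claw": 5}
    - {"translation": [0,0,0],"rotation": [0,0,-5],"claw": 5}

```text
clock: 5.25
tool_pos: [0.4838, 0.0484, 0.094]
orientation: [-179.9, -0.1, -152.9]
force: [-0.3, 0.6, -3.4]
opening: 0.0155
gripper_force: 29.9
```

Emit:
arm_command:
  steps:
    - {"translation": [0,0,0],"rotation": [0,0,-1],"claw": 5}
    - {"translation": [0,0,0],"rotation": [0,0,-2],"claw": 5}
    - {"translation": [0,0,0],"rotation": [0,0,-3],"claw": 5}
    - {"translation": [0,0,0],"rotation": [0,0,-3.5],"claw": 5}
    - {"translation": [0,0,0],"rotation": [0,0,-3.5],"claw": 5}

```text
clock: 5.75
tool_pos: [0.483, 0.0484, 0.0934]
orientation: [-180.0, -0.2, -135.6]
force: [0.1, -0.8, -4.5]
opening: 0.0159
gripper_force: 29.9
```

```bash
python3 - <<'E'
from h import *
o=ctrl.get_obs();print(o["clock"],o["tool_pos"],o["orientation"],o["joint_pos"],o["force"],o["moment"])
print(delta([.483,.0473,.0945],down(224.3)))
p,d=ctrl.snapshot("top");q,_=ctrl.snapshot("scene")
a=cv2.resize(p[180:300,257:377],None,fx=3.3,fy=3.3);b=cv2.resize(q[190:310,280:400],None,fx=3.3,fy=3.3)
cv2.imwrite("pics/rot.png",np.hstack([a,b])[:,:,::-1])
E
```

```text
5.75 [0.48298603 0.04839541 0.09337888] [-1.79995197e+02 -1.61112613e-01 -1.35603136e+02] [ 2.90364114e+01  1.05549726e+01 -3.29176176e+01  6.50238806e-02
 -4.66815135e+01 -7.46842141e+01] [ 0.11166642 -0.82267442 -4.47863915] [ 0.02523627  0.01739372 -0.01545213]
(array([ 0.8, -0.8, -1.1]), array([-0.  , -0.03,  0.02]))
```

View pics/rot.png

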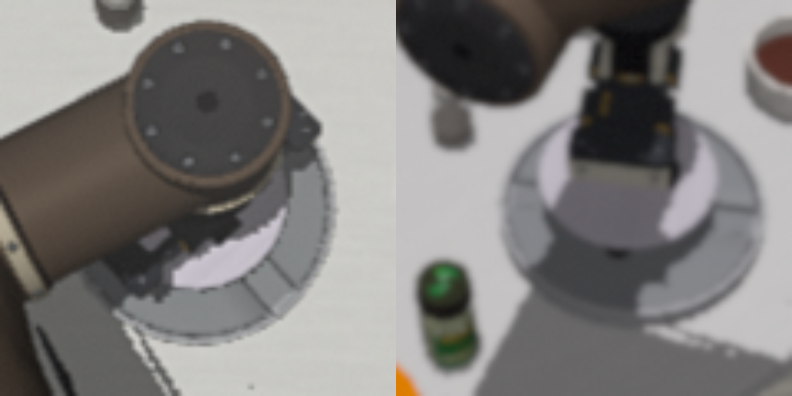

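The stand is turned in line with the channel. The wrist now carries its full weight (about 4.5 N), so the feet are over the channel and I can lower it.

Emit:
arm_command:
  steps:
    - {"translation": [0.5,-0.6,2],"rotation": [0,0,0],"claw": 5}
    - {"translation": [0.5,-0.6,4],"rotation": [0,0,0],"claw": 5}
    - {"translation": [0.5,-0.6,6],"rotation": [0,0,0],"claw": 5}
    - {"translation": [0.5,-0.6,7.5],"rotation": [0,0,0],"claw": 5}
    - {"translation": [0.5,-0.6,8],"rotation": [0,0,0],"claw": 5}

```text
clock: 6.35
tool_pos: [0.4835, 0.0475, 0.0859]
orientation: [-180.0, -0.1, -135.7]
force: [-0.7, 0.1, -3.5]
opening: 0.016
gripper_force: 29.9
```

Free descent, so the feet are in the channel. I lower the rest of the way until it touches.

Emit:
arm_command:
  steps:
    - {"translation": [0,0,0.7],"rotation": [0,0,0],"claw": 5}
    - {"translation": [0,0,1.4],"rotation": [0,0,0],"claw": 5}
    - {"translation": [0,0,1.8],"rotation": [0,0,0],"claw": 5}
    - {"translation": [0,0,2.2],"rotation": [0,0,0],"claw": 5}
    - {"translation": [0,0,2.2],"rotation": [0,0,0],"claw": 5}

```text
clock: 6.85
tool_pos: [0.4837, 0.0476, 0.0842]
orientation: [-180.0, -0.0, -135.6]
force: [-1.5, -0.4, -1.0]
opening: 0.0157
gripper_force: 29.9
```

Emit:
arm_command:
  steps:
    - {"translation": [0,0,0.3],"rotation": [0,0,0],"claw": 5}
    - {"translation": [0,0,0.5],"rotation": [0,0,0],"claw": 5}
    - {"translation": [0,0,0.5],"rotation": [0,0,0],"claw": 17}
    - {"translation": [0,0,0.5],"rotation": [0,0,0],"claw": 20}
    - {"translation": [0,0,0.5],"rotation": [0,0,0],"claw": 30}

```text
clock: 7.35
tool_pos: [0.484, 0.0478, 0.0836]
orientation: [-180.0, 0.0, -135.6]
force: [0.2, -0.3, 0.4]
opening: 0.0237
gripper_force: 0.0
```

Emit:
arm_command:
  steps:
    - {"translation": [0,0,0],"rotation": [0,0,0],"claw": 45}
    - {"translation": [0,0,0],"rotation": [0,0,0],"claw": 60}
    - {"translation": [0,0,-10],"rotation": [0,0,0],"claw": 60}
    - {"translation": [0,0,-35],"rotation": [0,0,0],"claw": 60}
    - {"translation": [0,0,-80],"rotation": [0,0,0],"claw": 60}

```text
clock: 7.85
tool_pos: [0.4818, 0.0469, 0.1626]
orientation: [179.9, -0.3, -135.7]
force: [1.1, 0.8, -0.1]
opening: 0.0584
gripper_force: 0.0
```

Emit:
arm_command:
  steps:
    - {"translation": [0,0,-30],"rotation": [0,0,0],"claw": 60}
    - {"translation": [-20,0,-70],"rotation": [0,0,0],"claw": 60}
    - {"translation": [-20,0,-110],"rotation": [0,0,0],"claw": 60}
    - {"translation": [-20,0,-140],"rotation": [0,0,0],"claw": 60}
    - {"translation": [-20,0,-150],"rotation": [0,0,0],"claw": 60}

```text
clock: 8.35
tool_pos: [0.4991, 0.062, 0.3179]
orientation: [-179.8, 0.3, -135.6]
force: [-0.2, -0.2, -0.5]
opening: 0.0599
gripper_force: 0.0
```

```bash
python3 - <<'E'
from h import *
o=ctrl.get_obs();print(o["clock"],o["tool_pos"],o["orientation"],o["force"])
C=cam("wrist");p,d=ctrl.snapshot("wrist");cv2.imwrite("pics/w2.png",p[:,:,::-1])
v,u=np.mgrid[0:400,0:640];P=atdepth(C,np.c_[u.ravel(),v.ravel()],d);g=p.reshape(-1,3).astype(int)
r=np.hypot(P[:,0]-.482,P[:,1]-.0463);ok=d.ravel()>0
for nm,m in(("plate",ok&(r<.074)&(P[:,2]>.045)&(P[:,2]<.07)&(g.min(1)>90)),("bartop",ok&(r<.06)&(P[:,2]>.105)&(P[:,2]<.13)),("insert",ok&(r>.085)&(r<.105)&(P[:,2]<.035))):
    Q=P[m];k=np.linalg.lstsq(np.c_[Q[:,:2]-[.482,.0463],np.ones(len(Q))],Q[:,2],rcond=None)[0]
    V=np.linalg.svd(Q-Q.mean(0),full_matrices=False)[2][0];print(nm,m.sum(),Q.mean(0),k,np.degrees(np.arctan2(V[1],V[0])))
q,_=ctrl.snapshot("scene");S=cam("scene")
E
```

```text
8.35 [0.49908278 0.06198081 0.31793056] [-179.82356051    0.27341044 -135.6280526 ] [-0.20510171 -0.19393014 -0.48658094]
plate 9211 [0.47851835 0.04324288 0.05585416] [-0.00045665  0.00101048  0.05585566] -47.168655314503575
bartop 1014 [0.48375175 0.0466331  0.11525299] [ 0.01240182 -0.01121229  0.115235  ] 44.04224479943864
insert 5847 [0.46937904 0.03536568 0.01714451] [0.00412945 0.0055426  0.01725723] -51.40550103845367
```

View pics/w2.png

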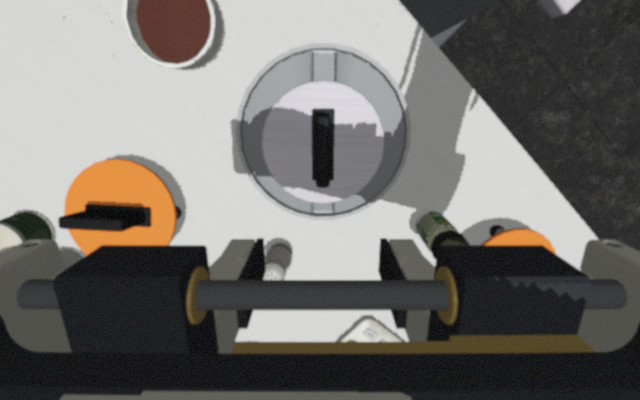

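The stand sits level (plate tilt about 0.001 rad, 56 mm high as expected), centred, with its bar in line with the channel. The channel ends show at (323,65) and (322,208), and the bystanders are in place.

```bash
python3 -c "
from plant import ctrl
print(ctrl.close_job())"
```

```text
the job is handed in; nothing more can be done
None
```

The stand was turned about 65° until both long feet dropped into the channel; the last camera check shows it level and within about 2 mm of the tray's centre, the gripper clear of it, and I handed the job in at about 8.5 s.

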